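# Extend the overhead camera boom over the chopping board and hold it there

### The job

We are photographing the sliced peppers: press the green button on the camera stand fully down to unlock the telescoping boom, then take its blue grip and pull the boom straight out, past the click of the first stop, all the way to the second stop. Finish while still holding the grip there, boom fully out and still, because it springs back if let go. Leave the food, knife, jar and bowl where they are.

Things in the scene. Friction and masses are not known exactly. Their poses are not given: they have to be found in the camera images.
- grip (a point): centre of the blue grip, an upright block 28 x 28 x 46 mm (46 high) on the boom's outer end; the 22 mm wide tube's top is 23 mm below this point. Axes: z up, -x the level direction in which the boom pulls out, y across it. Boom closed: the grey sleeve (top 16 mm lower than this point) starts 34 mm behind (+x), the black lock head (top 4 mm lower) 65 mm behind.
- button_top (a point): centre of the top face of the green release button, 28 mm across, 12 mm proud of the black lock head of the stand, facing up; 110 mm behind the grip (+x of the grip) while the boom is closed, 8 mm higher than the grip's centre. Same axes as the grip.
- release (a joint): how far the green button is pressed, in m: 0 up, 0.008 fully down. About 3 N moves it; it has no return spring and stays down where it is left. Up, it blocks the boom after 2 mm; the boom is surely free beyond 0.0065.
- boom (a joint): how far the boom is pulled out, in m: 0 fully in, about 0.08 the first stop (a click that takes some 6 N more to pull past), 0.165 the second stop, the rigid end of its travel. A spring draws it back in with 4 to 5 N (friction about 1 N) all the way, so it does not stay out on its own. The stand is fixed to the table.
- lens (a point): lower end of the camera's lens, 70 mm above the table, under the boom's end. The camera is a black block 36 x 60 x 42 mm (along the boom, across, high), its lens pointing straight down; at the second stop it is over the white board.
- board: white chopping board, 260 (its x) x 310 (its y) x 8 mm, fixed to the table; origin at the centre of its underside.
- yellow_pepper: whole yellow bell pepper standing on the board (88 wide, 87 high, mm); bystander, loose. Origin at the centre of its underside, z up.
- yellow_half: half yellow pepper, cut face up, on the board (76 across, 34 high, mm); bystander, loose. Origin at the centre of its underside, z up.
- red_half: half red pepper, cut face up, on the board (76 across, 34 high, mm); bystander, loose. Origin at the centre of its underside, z up.
- ring_a: slice of red pepper: a wavy ring lying on the board (78 across, 10 high, mm); bystander, loose. Origin at the centre of its underside, z up.
- ring_b: a second red pepper ring like it (78 across, 10 high, mm); bystander, loose. Origin at the centre of its underside, z up.
- knife: kitchen knife lying flat on the table beside the board, about 315 mm long, 45 mm wide, 18 mm high; bystander, loose. Origin on its underside, on the blade, 30 mm ahead of the handle; handle to its -x, blade to +x.
- spice_jar: round spice jar on the table (44 across, 90 high, mm); bystander, loose. Origin at the centre of its underside, z up.
- bowl: white bowl on the table (110 across, 50 high, mm); bystander, loose. Origin at the centre of its underside, z up.

How it is judged:
On the way, in this order (a step that is already met when the one before it is completed fails the run):
1. the green button is pressed down while the boom is still in (value of joint release above 0.0065 m and value of joint boom below 0.01 m), for 0.1 s.
2. the boom is pulled out past the first stop by the grip (value of joint boom above 0.1 m and contact force between the fingers and blue_grip above 1.5 N), for 0.1 s.
At the end, for the whole second after the job is handed in: The button is down (beyond 6.5 of its 8 mm) and the boom stands within 13 mm of the second stop (joint above 0.152), still (below 0.02 m/s), held by the fingers on the blue grip with more than 1.5 N, through the last second (value of joint boom above 0.152 m and value of joint release above 0.0065 m and velocity of joint boom between -0.02 and 0.02 m/s and contact force between the fingers and blue_grip above 1.5 N); the arm keeps its last pose, push and grip.
It fails at once if a piece of the food, the knife, the jar or the bowl moved more than 30 mm (distance of any of yellow_pepper, yellow_half, red_half, ring_a, ring_b, knife, spice_jar, bowl from where it was at the start of the episode above 0.03 m).
It also fails if it takes over 45 s, if anything falls off the work surface, if the arm or the gripper's body presses on something with over 40 N, if the wrist force passes 120 N, or if a joint passes its speed limit or range.

### The arm

A 7-joint arm with a two-finger parallel gripper is mounted at the origin on the work surface. World frame = base frame: x ahead of the robot, y to its left, z up, the work surface at z = 0. Lengths are in m, angles in rad, forces in N, time in s.
With the tool pointing down it reaches from about 0.425 to 1.025 m from the base axis. Payload 3.6 kg.
Tool frame: the origin (TCP) lies midway between the tips of the shut fingers; the grasp point (between the pads) lies 19 mm behind it; z points along the fingers, y is the line along which they close (so a half turn about z gives the same grasp; the last joint's range is limited). The gripper opens to 85 mm and grips with 20 to 120 N. Pads are 22 mm wide; open, the fingers measure 114 mm over their backs; the gripper's body (76 mm by 85 mm) begins 54 mm behind the grasp point. The pads swing forward as they close: fully open they stand 13 mm farther back than shut.
Start: joints at [1.206, 0.591, 0.048, 1.609, -0.033, 0.943, -0.034], TCP at [0.195, -0.698, 0.231] pointing down, gripper open.
Joint ranges: [-2.69, 2.69], [-0.47, 2.24], [-1.27, 1.36], [0.19, 2.51], [-1.53, 4.68], [0.08, 2.07], [-3.09, 3.09]. Speed limits (rad/s): [2.57, 2.57, 3.14, 3.14, 3.14, 3.14, 3.14].

### API

Orientations are given as a rotation vector (axis times angle).
In Python, from rig import bot, imaging gives the robot as it stands.
- The arm moves only by the tool drive_tool, never from a script. Its argument "commands" is a list of rows, each an object of numbers: "dx", "dy", "dz": the shift along the tool's x, y, z in mm; "yaw": the turn about the tool's z in degrees. In form: [{"dx": .., "dy": .., "dz": .., "yaw": ..}, ...]. A call has 1 to 5 rows; each row shifts and turns the commanded pose from where the row before left it, along the tool's axes as they then stand; what a row does not reach is not made up. A row lasts 1/12 s, in which the tool goes at most 41.7 mm and 7.16 degrees, less where a joint would pass 70% of its speed; a pose out of reach is approached as far as the arm can. A call is refused whole if a number of a shift passes 41.7 or a number of a turn 7.16, either way. A call with a gripper value outside its range is refused whole. "jaw" is the finger opening in mm, from 0 to 85.4, set as the call begins (left out, the last holds). The fingers move at their own pace and stop on an object; "grip_force" is the grip in N (left out, the last holds). Time passes only in rows, so rows that do not move let the fingers close. It gives the time, the measured TCP pose, the force, the opening and the grip force at its end, in the units of the state.
- bot.read_state(): the state, without advancing time (a new reading comes with each control period).
- imaging.capture(name): name is "side" or "top" or "wrist"; returns a dict with "image" (400x640x3 uint8, red, green, blue), "range_z" (400x640 float32, m along the optical axis (not along the pixel's ray), 0 where there is no reading), "intrinsics" (3x3 intrinsics, pixels), "position" and "attitude" of the camera in the world. Camera axes: x right, y down, z forward; pixel columns grow to the right and rows downward; lengths in m; the calibration is good to about 2 mm. A picture is of the moment at which its call begins.
- bot.sign_off(): hands the job in; it is judged then, once.
The state is a dict: "t": time; "joint_pos": joint angles; "qd": joint speeds; "tau": joint torques, N m; "tool_pos": TCP position; "eef_rot": TCP orientation; "ft_force": force on the tool from outside, world axes, zero at the start; "ft_torque": the same for the moment, N m; "grip_width": finger opening in m; "grip_force": force on a finger pad.
Only numpy, scipy, OpenCV 4.12 (cv2) and the standard library are available. Lean on these libraries where they do the work, as an engineer would, in place of code of your own. Each camera call takes 0.05 s, during which the arm holds its last target. There are 200 camera calls.

## Working session

There is one attempt and no reset: what is moved stays moved. The work goes in short steps, Python scripts to look and compute and a tool call to move; the robot and the scene stay as the last step left them, time stands still between calls to the robot, and variables do not carry over. Pictures are saved under pics/ and viewed, at most 10 in all, crops included, and the job is handed in when it is done.

Besides the shell and the picture viewer there is one more tool, called after "Request:" as a command line: name --argument value ..., lists and objects as JSON in quotes. drive_tool: Moves the arm, as the interface text tells. Its arguments: {"type":"object","properties":{"commands":{"type":"array","items":{"type":"object","properties":{"dx":{"type":"number"},"dy":{"type":"number"},"dz":{"type":"number"},"yaw":{"type":"number"}}}},"jaw":{"type":"number"},"grip_force":{"type":"number"}},"required":["commands"]}

```bash
mkdir -p pics; cat > h.py <<'E'
import numpy as np, cv2
from scipy.spatial.transform import Rotation as R
from rig import bot, imaging
def cap(n,f=None):
    c=imaging.capture(n)
    if f: cv2.imwrite('pics/'+f,c['image'][:,:,::-1])
    return c
def rot(c):
    a=np.array(c['attitude'],float)
    return a if a.shape==(3,3) else R.from_rotvec(a).as_matrix()
def pts(c):
    K=np.array(c['intrinsics']);z=c['range_z'];v,u=np.indices(z.shape)
    P=np.stack([(u-K[0,2])/K[0,0]*z,(v-K[1,2])/K[1,1]*z,z],-1)
    return P@rot(c).T+np.array(c['position'])
def mask(c,lo,hi):
    return cv2.inRange(cv2.cvtColor(c['image'],cv2.COLOR_RGB2HSV),lo,hi)>0
E
python3 - <<'E'
from h import *
s=bot.read_state();print({k:np.round(v,3) for k,v in s.items()})
print(np.round(R.from_rotvec(s['eef_rot']).as_matrix(),2))
ims=[]
for n in('top','side'):
    c=cap(n);ims.append(c['image']);P=pts(c);print(n,np.round(c['position'],3),np.shape(c['attitude']))
    for nm,lo,hi in(('blue',(100,120,40),(130,255,255)),('green',(45,100,40),(85,255,255))):
        m=mask(c,lo,hi)
        k,l,st,ce=cv2.connectedComponentsWithStats(m.astype('uint8'))
        for i in range(1,k):
            if st[i,4]<25: continue
            q=P[(l==i)&(c['range_z']>0)]
            if len(q): print(nm,st[i],ce[i].round(),'med',np.median(q,0).round(3),'min',np.percentile(q,3,axis=0).round(3),'max',np.percentile(q,97,axis=0).round(3))
cv2.imwrite('pics/a.png',cv2.resize(np.vstack(ims)[:,:,::-1],(480,600)))
cv2.imwrite('pics/a.png',ims[0][:,:,::-1]);cv2.imwrite('pics/b.png',ims[1][:,:,::-1])
E
```

```text
{'t': np.float64(0.0), 'joint_pos': array([ 1.205,  0.592,  0.048,  1.61 , -0.033,  0.943, -0.034]), 'qd': array([-0.   , -0.002, -0.001, -0.001, -0.001,  0.001,  0.001]), 'tau': array([ 0.0000e+00, -5.4868e+01,  1.5470e+00, -1.9812e+01,  9.0000e-03,
        9.0000e-03,  0.0000e+00]), 'tool_pos': array([ 0.194, -0.698,  0.23 ]), 'eef_rot': array([-3.11e+00, -4.25e-01,  1.00e-03]), 'ft_force': array([ 0.47 , -0.501, -0.396]), 'ft_torque': array([-0.007,  0.04 ,  0.005]), 'grip_force': np.float64(0.0), 'grip_width': np.float64(0.085)}
[[ 0.96  0.27 -0.  ]
 [ 0.27 -0.96  0.  ]
 [-0.   -0.   -1.  ]]
top [ 0.46  -0.049  1.31 ] (3,)
blue [284 216  13  14 160] [290. 222.] med [0.528 0.044 0.191] min [0.513 0.031 0.121] max [0.548 0.057 0.195]
blue [  27  244   66   42 1504] [ 64. 263.] med [0.425 0.642 0.091] min [0.373 0.624 0.01 ] max [0.471 0.728 0.15 ]
blue [ 21 255  13  20  70] [ 24. 262.] med [0.432 0.728 0.146] min [0.397 0.723 0.121] max [0.445 0.734 0.152]
green [211  95  15  13  63] [219. 102.] med [0.877 0.258 0.053] min [0.871 0.248 0.028] max [0.893 0.279 0.081]
green [ 44 145  27  21 314] [ 56. 155.] med [0.704 0.666 0.136] min [0.685 0.651 0.116] max [0.732 0.688 0.174]
green [ 79 158  10  15  45] [ 85. 166.] med [0.699 0.653 0.016] min [0.683 0.649 0.007] max [0.723 0.669 0.024]
green [241 218  11  10  85] [246. 222.] med [0.529 0.154 0.176] min [0.516 0.143 0.172] max [0.539 0.165 0.18 ]
side [0.375 1.174 0.899] (3,)
blue [332 203   8  17 123] [336. 211.] med [0.524 0.058 0.18 ] min [0.513 0.038 0.153] max [0.534 0.062 0.194]
green [327 228   8   7  47] [331. 231.] med [0.523 0.16  0.178] min [0.514 0.134 0.169] max [0.533 0.169 0.181]
green [186 387  10  11  32] [190. 391.] med [0.71  0.69  0.168] min [0.699 0.687 0.146] max [0.722 0.691 0.18 ]
```

View pics/a.png

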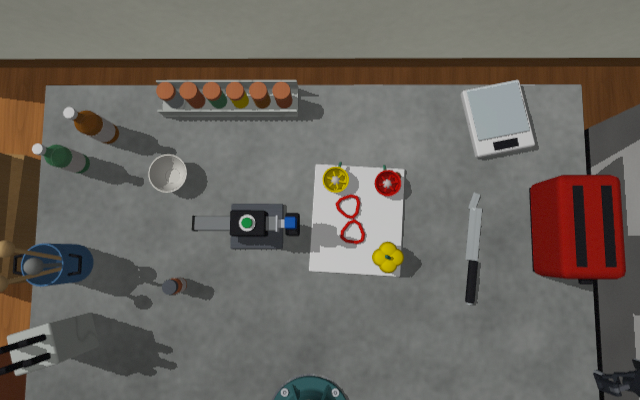

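View pics/b.png

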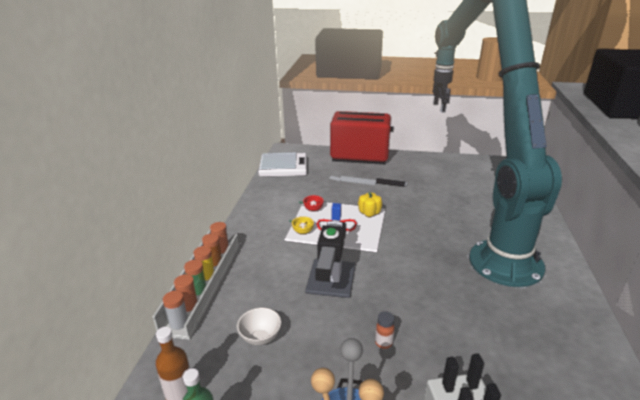

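Button top is at (0.529, 0.154, 0.178), seen in top (246,222). The blue grip is at (0.528, 0.044), top z 0.193, seen at (290,222). The spacing of 110 mm and the 8 mm height offset both match the description. The boom pulls out towards world -y. I'll square the tool first, then approach.

Request:
drive_tool --commands '[{"yaw": 5.2}, {"yaw": 5.2}, {"yaw": 5.2}, {"dx": 20, "dy": -20}, {"dx": 28, "dy": -28}]' --jaw 0

```text
invalid input at $.commands[0]: expected keys dx, dy, dz, yaw
```

Request:
drive_tool --commands '[{"dx": 28, "dy": -28}, {"dx": 28, "dy": -28}, {"dx": 28, "dy": -28}, {"dx": 28, "dy": -28}, {"dx": 28, "dy": -28}]'

```text
invalid input at $.commands[0]: expected keys dx, dy, dz, yaw
```

```bash
python3 -c "
from h import *
s=bot.read_state();print({k:np.round(v,3) for k,v in s.items()})"
```

```text
{'t': np.float64(0.1), 'joint_pos': array([ 1.205,  0.592,  0.048,  1.61 , -0.033,  0.943, -0.034]), 'qd': array([-0.   , -0.002, -0.001, -0.004,  0.001,  0.   ,  0.001]), 'tau': array([ 5.0000e-03, -5.4999e+01,  1.5530e+00, -1.9882e+01,  1.0000e-02,
        4.0000e-03, -0.0000e+00]), 'tool_pos': array([ 0.194, -0.698,  0.23 ]), 'eef_rot': array([-3.111e+00, -4.260e-01,  1.000e-03]), 'ft_force': array([-0.528, -0.278, -0.055]), 'ft_torque': array([-0.031,  0.004,  0.009]), 'grip_force': np.float64(0.0), 'grip_width': np.float64(0.085)}
```

Request:
drive_tool --commands '[{"dx": 0, "dy": 0, "dz": 0, "yaw": 5.2}, {"dx": 0, "dy": 0, "dz": 0, "yaw": 5.2}, {"dx": 0, "dy": 0, "dz": 0, "yaw": 5.2}, {"dx": 20, "dy": -20, "dz": 0, "yaw": 0}, {"dx": 28, "dy": -28, "dz": 0, "yaw": 0}]' --jaw 0

```text
t: 0.52
tool_pos: [0.2376, -0.6529, 0.2308]
eef_rot: [3.139, -0.014, -0.006]
ft_force: [0.8, -1.1, -0.7]
grip_width: 0.0257
grip_force: 0.0
```

Request:
drive_tool --commands '[{"dx": 28, "dy": -28, "dz": 0, "yaw": 0}, {"dx": 28, "dy": -28, "dz": 0, "yaw": 0}, {"dx": 28, "dy": -28, "dz": 0, "yaw": 0}, {"dx": 28, "dy": -28, "dz": 0, "yaw": 0}, {"dx": 28, "dy": -28, "dz": 0, "yaw": 0}]'

```text
t: 0.93
tool_pos: [0.3836, -0.5086, 0.2309]
eef_rot: [-3.141, 0.001, 0.001]
ft_force: [0.4, -0.8, 0.1]
grip_width: -0.0002
grip_force: 0.0
```

```bash
python3 -c "
from h import *
s=bot.read_state();print({k:np.round(v,3) for k,v in s.items()})"
```

```text
{'t': np.float64(0.933), 'joint_pos': array([ 0.777,  0.482,  0.108,  1.819, -0.067,  0.845, -0.654]), 'qd': array([-0.724, -0.096, -0.039,  0.168,  0.03 , -0.089, -0.755]), 'tau': array([ 4.1900e+00, -4.7652e+01,  2.2180e+00, -1.7789e+01,  1.1000e-02,
        1.8200e-01,  5.0900e-01]), 'tool_pos': array([ 0.384, -0.509,  0.231]), 'eef_rot': array([-3.141e+00,  1.000e-03,  1.000e-03]), 'ft_force': array([ 0.351, -0.829,  0.082]), 'ft_torque': array([-0.001,  0.022, -0.043]), 'grip_force': np.float64(0.0), 'grip_width': np.float64(-0.0)}
```

Request:
drive_tool --commands '[{"dx": 29, "dy": -29, "dz": -2, "yaw": 0}, {"dx": 29, "dy": -29, "dz": -2, "yaw": 0}, {"dx": 29, "dy": -29, "dz": -2, "yaw": 0}, {"dx": 29, "dy": -29, "dz": -2, "yaw": 0}, {"dx": 29, "dy": -29, "dz": -2, "yaw": 0}]'

```text
t: 1.35
tool_pos: [0.5286, -0.3637, 0.241]
eef_rot: [-3.141, 0.001, 0.001]
ft_force: [0.2, -0.4, 1.2]
grip_width: -0.0001
grip_force: 0.0
```

Request:
drive_tool --commands '[{"dx": 0, "dy": -36, "dz": 0, "yaw": 0}, {"dx": 0, "dy": -36, "dz": 0, "yaw": 0}, {"dx": 0, "dy": -36, "dz": 0, "yaw": 0}, {"dx": 0, "dy": -36, "dz": 0, "yaw": 0}, {"dx": 0, "dy": -36, "dz": 0, "yaw": 0}]'

```text
t: 1.77
tool_pos: [0.5273, -0.1837, 0.2409]
eef_rot: [-3.141, 0.001, 0.001]
ft_force: [1.1, -0.1, -1.2]
grip_width: -0.0001
grip_force: 0.0
```

Request:
drive_tool --commands '[{"dx": 0, "dy": -36, "dz": 0, "yaw": 0}, {"dx": 0, "dy": -36, "dz": 0, "yaw": 0}, {"dx": 0, "dy": -36, "dz": 0, "yaw": 0}, {"dx": 0, "dy": -36, "dz": 0, "yaw": 0}, {"dx": 0, "dy": -36, "dz": 0, "yaw": 0}]'

```text
t: 2.18
tool_pos: [0.5273, -0.0039, 0.2411]
eef_rot: [3.142, -0.001, -0.001]
ft_force: [0.5, -0.2, 0.5]
grip_width: -0.0005
grip_force: 0.0
```

Request:
drive_tool --commands '[{"dx": 0, "dy": -36, "dz": 0, "yaw": 0}, {"dx": 0, "dy": -36, "dz": 0, "yaw": 0}, {"dx": 0, "dy": 0, "dz": 0, "yaw": 0}, {"dx": 0, "dy": 0, "dz": 0, "yaw": 0}]'

```text
t: 2.52
tool_pos: [0.5275, 0.0696, 0.2411]
eef_rot: [-3.141, -0.009, 0.001]
ft_force: [0.1, -0.7, 1.1]
grip_width: -0.0001
grip_force: 0.0
```

```bash
python3 - <<'E'
from h import *
s=bot.read_state();print({k:np.round(v,3) for k,v in s.items()})
c=cap('wrist','c.png');P=pts(c)
for nm,lo,hi in(('blue',(100,120,40),(130,255,255)),('green',(45,100,40),(85,255,255))):
    m=mask(c,lo,hi)&(c['range_z']>0);q=P[m];
    if len(q)==0: continue
    top=np.percentile(q[:,2],90);q=q[q[:,2]>top-.004]
    print(nm,len(q),top,np.median(q,0).round(4),(q.min(0)+q.max(0))/2)
E
```

```text
{'t': np.float64(2.517), 'joint_pos': array([-0.219,  0.338,  0.005,  2.033, -0.004,  0.771, -1.778]), 'qd': array([ 0.046, -0.004,  0.062,  0.013,  0.015,  0.004,  0.006]), 'tau': array([ -1.752, -37.875,  -0.618, -17.375,  -0.151,  -0.046,  -0.04 ]), 'tool_pos': array([0.528, 0.07 , 0.241]), 'eef_rot': array([-3.141e+00, -9.000e-03,  1.000e-03]), 'ft_force': array([ 0.061, -0.681,  1.067]), 'ft_torque': array([-0.043,  0.022,  0.012]), 'grip_force': np.float64(0.0), 'grip_width': np.float64(-0.0)}
blue 1767 0.19284402648935997 [0.5286 0.0464 0.1922] [0.52774591 0.04616576 0.19159695]
green 1205 0.17788974336754532 [0.5284 0.1542 0.1771] [0.52790895 0.1548282  0.17658576]
```

View pics/c.png

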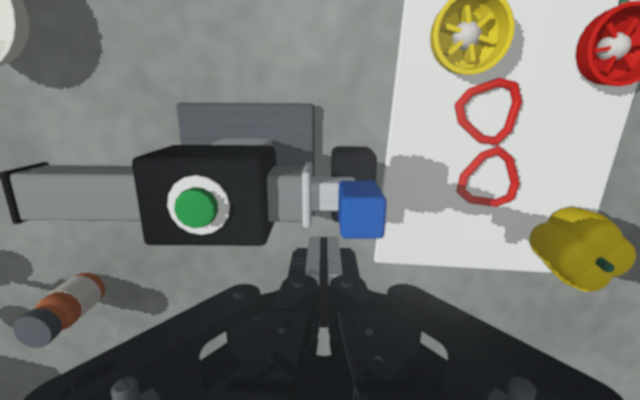

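Wrist view confirms both points: button (195,207) at (0.528, 0.1545, 0.178), grip (362,210) at (0.528, 0.046). Next I press the button.

Request:
drive_tool --commands '[{"dx": 0, "dy": -28, "dz": 0, "yaw": 0}, {"dx": 0, "dy": -28, "dz": 0, "yaw": 0}, {"dx": 0, "dy": -28, "dz": 0, "yaw": 0}, {"dx": 0, "dy": 0, "dz": 25, "yaw": 0}, {"dx": 0, "dy": 0, "dz": 25, "yaw": 0}]'

```text
t: 2.98
tool_pos: [0.5298, 0.1514, 0.1921]
eef_rot: [-3.14, -0.001, -0.007]
ft_force: [-0.3, -0.8, -1.5]
grip_width: -0.0001
grip_force: 0.0
```

Request:
drive_tool --commands '[{"dx": 0, "dy": 0, "dz": 5, "yaw": 0}, {"dx": 0, "dy": 0, "dz": 5, "yaw": 0}, {"dx": 0, "dy": 0, "dz": 4, "yaw": 0}, {"dx": 0, "dy": 0, "dz": 4, "yaw": 0}, {"dx": 0, "dy": 0, "dz": 1, "yaw": 0}]'

```text
t: 3.4
tool_pos: [0.5286, 0.1491, 0.1728]
eef_rot: [3.141, -0.003, 0.001]
ft_force: [-0.4, -2.0, 3.7]
grip_width: 0.0002
grip_force: 1.4
```

Request:
drive_tool --commands '[{"dx": 0, "dy": -3, "dz": 2, "yaw": 0}, {"dx": 0, "dy": 0, "dz": 2, "yaw": 0}, {"dx": 0, "dy": 0, "dz": 0, "yaw": 0}]'

```text
t: 3.65
tool_pos: [0.529, 0.1537, 0.1691]
eef_rot: [-3.141, 0.001, -0.003]
ft_force: [0.3, -0.7, 3.8]
grip_width: -0.0001
grip_force: 1.8
```

Request:
drive_tool --commands '[{"dx": 0, "dy": 0, "dz": 2, "yaw": 0}, {"dx": 0, "dy": 0, "dz": 1, "yaw": 0}, {"dx": 0, "dy": 0, "dz": 0, "yaw": 0}]'

```text
t: 3.9
tool_pos: [0.5293, 0.1538, 0.1687]
eef_rot: [-3.141, 0.001, -0.004]
ft_force: [-6.0, -3.3, 22.9]
grip_width: 0.0002
grip_force: 11.5
```

It has bottomed out (23 N, TCP at 0.169). Next I lift, open and move over the grip.

Request:
drive_tool --commands '[{"dx": 0, "dy": 0, "dz": -36, "yaw": 0}, {"dx": 0, "dy": 0, "dz": -36, "yaw": 0}, {"dx": 0, "dy": 36, "dz": 0, "yaw": 0}, {"dx": 0, "dy": 36, "dz": 0, "yaw": 0}, {"dx": 0, "dy": 36, "dz": 0, "yaw": 0}]' --jaw 60

```text
t: 4.32
tool_pos: [0.5286, 0.046, 0.2384]
eef_rot: [-3.14, -0.005, -0.005]
ft_force: [0.9, -0.8, -0.4]
grip_width: 0.0595
grip_force: 0.0
```

Request:
drive_tool --commands '[{"dx": 0, "dy": 0, "dz": 0, "yaw": 0}, {"dx": 0, "dy": 0, "dz": 0, "yaw": 0}]'

```text
t: 4.48
tool_pos: [0.528, 0.0433, 0.2374]
eef_rot: [3.141, -0.009, 0.001]
ft_force: [0.4, 1.4, -0.1]
grip_width: 0.0597
grip_force: 0.0
```

```bash
python3 - <<'E'
from h import *
c=cap('wrist','d.png');P=pts(c)
for nm,lo,hi in(('blue',(100,120,40),(130,255,255)),('green',(45,100,40),(85,255,255))):
    m=mask(c,lo,hi)&(c['range_z']>0);q=P[m];
    if len(q)==0: continue
    top=np.percentile(q[:,2],90);q=q[q[:,2]>top-.004]
    print(nm,len(q),top,np.median(q,0).round(4),(q.min(0)+q.max(0))/2)
E
```

```text
blue 1828 0.19286874196595735 [0.5287 0.0458 0.1921] [0.5277139  0.0458692  0.19174792]
green 971 0.16989301162281584 [0.5276 0.1553 0.1692] [0.52724998 0.15552985 0.16904791]
```

View pics/d.png

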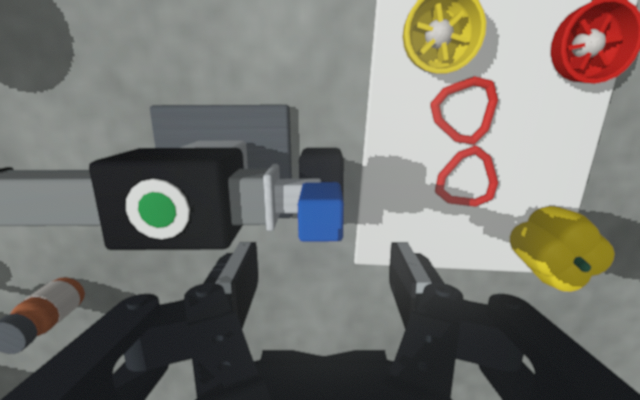

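The button now reads 0.170, which is 8 mm down, at (157,208). The grip is at (321,212), y 0.046. Next I descend and grip.

Request:
drive_tool --commands '[{"dx": 0, "dy": -2, "dz": 25, "yaw": 0}, {"dx": 0, "dy": 0, "dz": 25, "yaw": 0}, {"dx": 0, "dy": 0, "dz": 17, "yaw": 0}, {"dx": 0, "dy": 0, "dz": 12, "yaw": 0}, {"dx": 0, "dy": 0, "dz": 0, "yaw": 0}]' --jaw 54

```text
t: 4.95
tool_pos: [0.5261, 0.0498, 0.1557]
eef_rot: [-3.141, -0.005, 0.008]
ft_force: [-0.5, 0.2, 0.5]
grip_width: 0.0538
grip_force: 0.0
```

Request:
drive_tool --commands '[{"dx": 0, "dy": 0, "dz": 0, "yaw": 0}, {"dx": 0, "dy": 0, "dz": 0, "yaw": 0}, {"dx": 0, "dy": 0, "dz": 0, "yaw": 0}, {"dx": 0, "dy": 0, "dz": 0, "yaw": 0}]' --jaw 15 --grip_force 60

```text
t: 5.28
tool_pos: [0.5284, 0.0451, 0.1594]
eef_rot: [3.139, -0.001, 0.002]
ft_force: [0.9, -5.0, 0.1]
grip_width: 0.0269
grip_force: 59.6
```

Request:
drive_tool --commands '[{"dx": 0, "dy": 8, "dz": 0, "yaw": 0}, {"dx": 0, "dy": 16, "dz": 0, "yaw": 0}, {"dx": 0, "dy": 16, "dz": 0, "yaw": 0}, {"dx": 0, "dy": 16, "dz": 0, "yaw": 0}, {"dx": 0, "dy": 16, "dz": 0, "yaw": 0}]'

```text
t: 5.7
tool_pos: [0.5283, -0.0219, 0.1593]
eef_rot: [-3.138, -0.002, -0.002]
ft_force: [-0.7, 15.9, -0.7]
grip_width: 0.0276
grip_force: 60.3
```

Request:
drive_tool --commands '[{"dx": 0, "dy": 14, "dz": 0, "yaw": 0}, {"dx": 0, "dy": 14, "dz": 0, "yaw": 0}, {"dx": 0, "dy": 14, "dz": 0, "yaw": 0}, {"dx": 0, "dy": 14, "dz": 0, "yaw": 0}, {"dx": 0, "dy": 10, "dz": 0, "yaw": 0}]'

```text
t: 6.12
tool_pos: [0.5284, -0.0889, 0.1593]
eef_rot: [-3.139, -0.002, -0.002]
ft_force: [-1.0, 6.4, 1.0]
grip_width: 0.0273
grip_force: 61.1
```

Request:
drive_tool --commands '[{"dx": 0, "dy": 10, "dz": 0, "yaw": 0}, {"dx": 0, "dy": 8, "dz": 0, "yaw": 0}, {"dx": 0, "dy": 5, "dz": 0, "yaw": 0}, {"dx": 0, "dy": 0, "dz": 0, "yaw": 0}, {"dx": 0, "dy": 0, "dz": 0, "yaw": 0}]'

```text
t: 6.53
tool_pos: [0.5283, -0.1123, 0.1592]
eef_rot: [-3.14, -0.001, -0.002]
ft_force: [-1.3, 4.0, 4.8]
grip_width: 0.0272
grip_force: 61.5
```

Request:
drive_tool --commands '[{"dx": 0, "dy": 4, "dz": 0, "yaw": 0}, {"dx": 0, "dy": 4, "dz": 0, "yaw": 0}, {"dx": 0, "dy": 2, "dz": 0, "yaw": 0}, {"dx": 0, "dy": 0, "dz": 0, "yaw": 0}, {"dx": 0, "dy": 0, "dz": 0, "yaw": 0}]'

```text
t: 6.95
tool_pos: [0.5283, -0.1201, 0.1592]
eef_rot: [-3.138, -0.003, -0.001]
ft_force: [-1.8, 8.3, 5.8]
grip_width: 0.0267
grip_force: 61.7
```

Request:
drive_tool --commands '[{"dx": 0, "dy": 1, "dz": 0, "yaw": 0}, {"dx": 0, "dy": 0, "dz": 0, "yaw": 0}, {"dx": 0, "dy": 0, "dz": 0, "yaw": 0}, {"dx": 0, "dy": 0, "dz": 0, "yaw": 0}, {"dx": 0, "dy": 0, "dz": 0, "yaw": 0}]'

```text
t: 7.37
tool_pos: [0.5283, -0.1201, 0.1592]
eef_rot: [-3.137, -0.004, -0.0]
ft_force: [-2.9, 10.7, 6.8]
grip_width: 0.0273
grip_force: 61.7
```

```bash
python3 - <<'E'
from h import *
c=cap('top');P=pts(c)
for nm,lo,hi in(('blue',(100,120,40),(130,255,255)),('green',(45,100,40),(85,255,255))):
    m=mask(c,lo,hi)&(c['range_z']>0)&(abs(P[...,1])<.2)&(P[...,0]<.6)&(P[...,2]>.15);q=P[m]
    print(nm,len(q),np.median(q,0).round(3) if len(q) else '')
cv2.imwrite('pics/e.png',cv2.resize(c['image'][140:300,140:440,::-1],None,fx=2,fy=2))
s=bot.read_state();print(s['tool_pos'],s['ft_force'],s['qd'].round(4))
E
```

```text
blue 0 
green 70 [0.529 0.155 0.168]
[ 0.52832763 -0.12012149  0.15922686] [-2.30500702 10.27498758  7.05144161] [-0.0005 -0.0007  0.0014 -0.0006  0.0027  0.002  -0.0001]
```

View pics/e.png

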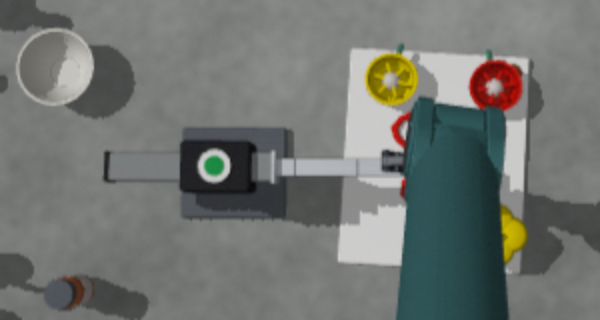

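The picture shows the boom fully extended with the gripper on its end near (400,160), the button down at (214,165) and the food in place. TCP no longer advances and force rose to 10 N, so the boom is at the rigid stop (165 mm). I'm handing in.

```bash
python3 -c "
from rig import bot
print(bot.sign_off())"
```

```text
the job is handed in; nothing more can be done
None
```

I pressed the green button fully down, pulled the boom about 165 mm out to its second stop, and handed the job in with the grip still held there at about 60 N; the peppers, jar and bowl I could see had not moved, but no verdict came back.

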